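# Feed base caps through the tray gate into the welder's slot

## Task

Push the three white base caps along the feeder tray with your fingertips and through the narrow gate, one at a time, so that each drops into the slot behind it and comes to rest before the next one enters the gate. Only push them, never lift or carry one, and leave the steel gauge plug on the tray and the jar, tape roll and screwdriver around it undisturbed. Finish with all three caps lying in the slot.

Things in the scene. Friction and masses are not known exactly. Their poses are not given: they have to be found in the camera images.
- tray: Feeder tray, fixed. Origin at table height under the deck; z up, +x along the deck towards the gate. In its frame: flat grey deck, top at z 75 mm, free area x -132 to 82 mm, y -135 to 135 mm, fenced by dark walls 15 mm high and 8 mm thick. At the start the caps lie at about y -68, 0 and 68 mm (within 12), x -60 to 0 mm, nothing between them and the gate.
- gate (a point): Middle of the gate at the lip where the deck ends: tray frame x 90 mm, y 0, deck height (75 mm above the table); same axes as the tray. The gate is a plain 50 mm wide opening (y -25 to 25 mm) in the wall that stands at tray x 82 to 90 mm. A cap drops into the slot by its own weight once its centre is pushed past the lip.
- slot (a point): Centre of the slot's floor: an open-topped square well behind the gate, inside 76 x 76 mm (tray x 90 to 166 mm, y -38 to 38 mm), floor 69 mm below the deck, walls 6 mm thick whose tops stand 15 mm above deck height.
- cap0: White plastic base cap, a flat round disc 40 mm in diameter and 12 mm thick, 18 g more or less, loose and lying flat on the tray deck at the start; the three caps are alike. Origin: centre of its underside, z up through the disc.
- cap1: White plastic base cap, a flat round disc 40 mm in diameter and 12 mm thick, 18 g more or less, loose and lying flat on the tray deck at the start; the three caps are alike. Origin: centre of its underside, z up through the disc.
- cap2: White plastic base cap, a flat round disc 40 mm in diameter and 12 mm thick, 18 g more or less, loose and lying flat on the tray deck at the start; the three caps are alike. Origin: centre of its underside, z up through the disc.
- gauge: Bystander: steel gauge plug, loose, standing upright on the deck in the corner beside the gate wall, about x 52 mm, y 110 mm in the tray frame; foot 26 mm in diameter, thinner neck above 22 mm, 40 mm tall. Origin: centre of its underside. Leave it standing where it is.
- tape: Bystander: black roll of tape lying flat on the table outside the tray, 84 mm in diameter, 24 mm high. Origin: centre of its underside.
- jar: Bystander: closed grey jar with a black lid standing on the table beside the slot, 52 mm in diameter, 75 mm tall. Origin: centre of its underside.
- driver: Bystander: screwdriver 170 mm long lying on the table behind the tray's back wall. Origin: middle of its underside.
Mind the look-alikes: they are no part of the job. Leave any purple look-alike of the cap1 alone. What is shaped like the cap2 but black is not meant.

How it is judged:
By the outcome, as a careful person would: the job done as asked, in the order asked, and still so for the second after the job is handed in, with the robot touching nothing.
It also fails if it takes over 66 s, if anything falls off the work surface, if the arm or the gripper's body presses on something with over 40 N, if the wrist force passes 120 N, or if a joint passes its speed limit or range.

## Robot

A 6-joint arm with a two-finger parallel gripper is mounted at the origin on the work surface. World frame = base frame: x ahead of the robot, y to its left, z up, the work surface at z = 0. Lengths are in mm, angles in degrees, forces in N, time in s.
With the tool pointing down it reaches from about 350 to 925 mm from the base axis. Payload 6.4 kg.
Tool frame: the origin (TCP) lies midway between the tips of the shut fingers; the grasp point (between the pads) lies 19 mm behind it; z points along the fingers, y is the direction in which the jaws open and shut (so a half turn about z gives the same grasp; the last joint's range is limited). The gripper opens to 94 mm and grips with 3 to 60 N. Pads are 16 mm wide; open, the fingers measure 119 mm over their backs; the gripper's body (75 mm by 177 mm) begins 78 mm behind the grasp point.
Start: joints at [55.113, 14.043, 89.255, -0, 76.702, -9.975], TCP at [273.797, 589.533, 205.455] pointing down, gripper open.
Joint ranges: [-179.41, 179.41], [-58.25, 129.5], [7.25, 145.43], [-54.29, 234.29], [11.92, 165.04], [-157.13, 157.13]. Speed limits (degrees/s): [147.25, 147.25, 180, 180, 180, 180].

## Interface

Orientations are given as [roll, pitch, yaw] about the fixed x, y, z axes, in that order (R = Rz(yaw) Ry(pitch) Rx(roll)).
In Python, from cell import arm gives the robot as it stands.
- The arm moves only by the tool arm_command, never from a script. Its argument "moves" is a list of rows, each a list of 7 numbers: the shift along the tool's x, y, z in mm, then the turn, a rotation vector about the tool's x, y, z in degrees, then the closure, from 0 (fully open) to 1 (shut). In form: [[tx, ty, tz, rx, ry, rz, jaw], ...]. A call has exactly 8 rows; each row is the pose to reach, as a shift and turn from the pose commanded when the call began, along the tool's axes at that moment; what a row does not reach only later rows make up. A row lasts 1/10 s, in which the tool goes at most 50 mm and 8.59 degrees, less where a joint would pass 70% of its speed; a pose out of reach is approached as far as the arm can. A call with a gripper value outside its range is refused whole. The fingers move at their own pace and stop on an object; "squeeze" is the grip in N (left out, the last holds). Time passes only in rows, so rows that repeat a pose let the fingers close, or fill a call up. It gives the time, the measured TCP pose, the force and the opening at its end, in the units of the state.
- arm.state(): the state, without advancing time (a new reading comes with each control period).
- arm.snapshot(name): name is "side" or "top" or "wrist"; returns a dict with "img" (420x560x3 uint8, blue, green, red), "camera_matrix" (3x3 intrinsics, pixels), "eye" and "orientation" of the camera in the world; the wrist camera has in their place "hand_eye" (4x4, takes a point from camera to tool coordinates, whose origin is the TCP and whose axes are the flange's). Camera axes: x right, y down, z forward; pixel columns grow to the right and rows downward; lengths in mm; the calibration is good to about 2 mm. A picture is of the moment at which its call begins: read the wrist's pose just before it. There is no depth.
- arm.sign_off(): hands the job in, once; it reports no verdict.
Trained networks look in the newest picture that a camera, given by its name, has taken for a name from the list of things; names that differ only in an ending like _2 or _b are one class to them, and where a whole thing is asked for, a point or a joint stands for the part that bears it (a point fixed in the world has none). Each returns a list of dicts, best first, with "conf" (0 to 1); they miss things now and then, are a little off and sometimes report something else, mostly with a low value. They report only what shows in the picture. A call takes as long as a camera call. They do not tell look-alikes from the thing itself.
- arm.cut_out(camera, label): "region" (420x560 bool, what is visible of it) and "centre" ([column, row] in pixels, amid what is visible of it).
The state is a dict: "clock": time; "q": joint angles; "joint_velocities": joint speeds; "tau": joint torques, N m; "position": TCP position; "orientation": TCP orientation; "wrist_force": force on the tool from outside, world axes, zero at the start; "wrist_torque": the same for the moment, N m; "finger_gap": opening from 0.0 (shut) to 1.0 (fully open).
Only numpy, scipy, OpenCV 4.12 (cv2) and the standard library are available. Lean on these libraries where they do the work, as an engineer would, in place of code of your own. Each camera call takes 0.05 s, during which the arm holds its last target.

## Working session

There is one attempt and no reset: what is moved stays moved. The work goes in short steps, Python scripts to look and compute and a tool call to move; the robot and the scene stay as the last step left them, time stands still between calls to the robot, and variables do not carry over. Pictures are saved under pics/ and viewed, and the job is handed in when it is done.

Besides the shell and the picture viewer there is one more tool, called as a command line: name --pt "numbers of a row" for each row, then --argument value for the rest. arm_command: Moves the arm, as the interface text tells. Its arguments: {"type":"object","properties":{"moves":{"type":"array"},"squeeze":{"type":"number"}},"required":["moves"]}

```bash
mkdir -p pics; ls
python3 - <<'E'
from cell import arm
import cv2
s=arm.state();print(s)
for n in("top","side"):
    d=arm.snapshot(n);cv2.imwrite(f"pics/{n}0.png",d["img"]);print(n,d["camera_matrix"],d["eye"],d["orientation"])
    for l in("cap0","gauge","tray","slot","gate","jar"):
        print(l,[(r["conf"],r["centre"],int(r["region"].sum())) for r in arm.cut_out(n,l)])
E
```

```text
pics
{'clock': 0.0, 'q': array([ 5.51123603e+01,  1.40812777e+01,  8.93240854e+01, -1.20840338e-04,
        7.67020413e+01, -9.97568397e+00]), 'joint_velocities': array([-0.06600216, -0.02820111, -0.12635713,  0.02541708,  0.04217653,
        0.04604464]), 'tau': array([ 1.11569538e-03, -4.15851617e+01, -3.14596796e+01,  6.84780045e-02,
        3.32659506e-02, -1.25537213e-04]), 'position': array([273.44960151, 589.02390802, 204.38483406]), 'orientation': array([-1.79894199e+02, -1.84899185e-02,  1.55088055e+02]), 'wrist_force': array([-0.47932454,  0.14129746, -0.50795866]), 'wrist_torque': array([0.00807478, 0.02382713, 0.01022349]), 'finger_gap': 1.0001849418852051}
top [[530.10193985   0.         280.73874329]
 [  0.         530.10193985 207.1764557 ]
 [  0.           0.           1.        ]] [ 448.31362316   -7.43130845 1074.82593075] [-173.87417075   -1.35506739  -90.99663012]
cap0 [(0.86, [307.1, 307.1], 327), (0.84, [254.9, 212.5], 372), (0.61, [284.2, 241.4], 319), (0.57, [265.8, 309.6], 296), (0.56, [289.7, 108.6], 310), (0.54, [268.2, 169.6], 360)]
gauge [(0.5, [234.1, 276.9], 163)]
tray [(0.8, [249.4, 205.3], 19807)]
slot [(0.85, [247.4, 211.8], 19566), (0.16, [229.2, 99.0], 827)]
gate [(0.67, [253.0, 203.1], 20200)]
jar [(0.72, [164.7, 168.7], 705)]
side [[486.66685991   0.         272.50220301]
 [  0.         486.66685991 203.52220256]
 [  0.           0.           1.        ]] [ 419.06341143 -502.86169285  612.35656747] [-136.09840531    0.36336399  -19.17388731]
cap0 [(0.96, [384.9, 224.5], 393), (0.89, [242.1, 197.1], 491), (0.88, [135.9, 264.7], 536), (0.69, [217.5, 233.2], 569), (0.66, [299.4, 193.0], 433), (0.6, [139.3, 311.6], 628)]
gauge [(0.76, [159.2, 190.5], 390)]
tray [(0.94, [245.1, 211.4], 25006)]
slot [(0.91, [248.2, 211.1], 24949), (0.48, [242.1, 196.6], 461)]
gate [(0.72, [243.1, 209.8], 25075)]
jar [(0.63, [266.2, 126.0], 544), (0.2, [246.4, 213.4], 24517)]
```

View pics/top0.png

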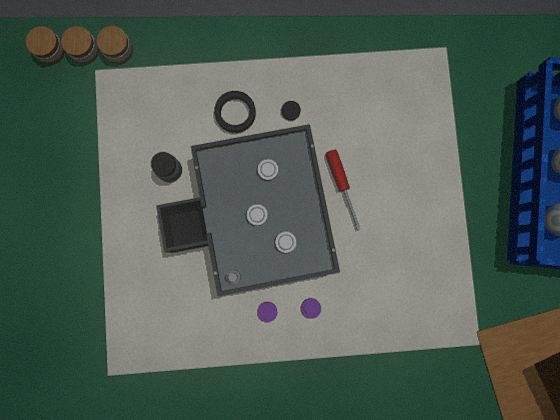

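View pics/side0.png

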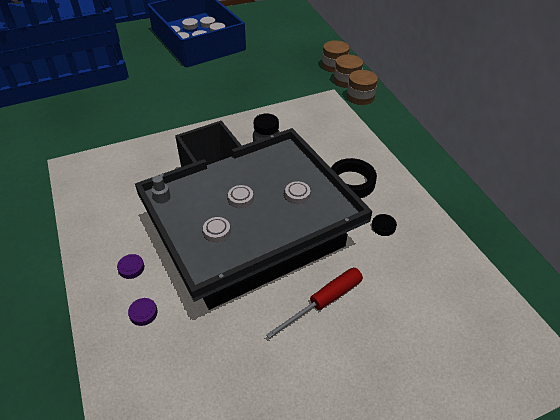

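The three white caps are on the deck, at top-camera pixels (268,169), (257,214) and (286,242). The look-alikes are off the tray: purple at (267,312) and (311,308), black at (291,110). The gauge is at (233,277). I'll enlarge a crop to confirm this and get the tray corners.

Run:
```python
import cv2
a=cv2.imread("pics/top0.png")[110:330,145:350];a=cv2.convertScaleAbs(a,alpha=1.8,beta=20)
cv2.imwrite("pics/top0c.png",cv2.resize(a,None,fx=2.7,fy=2.7,interpolation=cv2.INTER_CUBIC))
a=cv2.imread("pics/side0.png")[110:310,125:385];a=cv2.convertScaleAbs(a,alpha=1.8,beta=20)
cv2.imwrite("pics/side0c.png",cv2.resize(a,None,fx=3,fy=3,interpolation=cv2.INTER_CUBIC))
```

```text
(no output)
```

View pics/top0c.png

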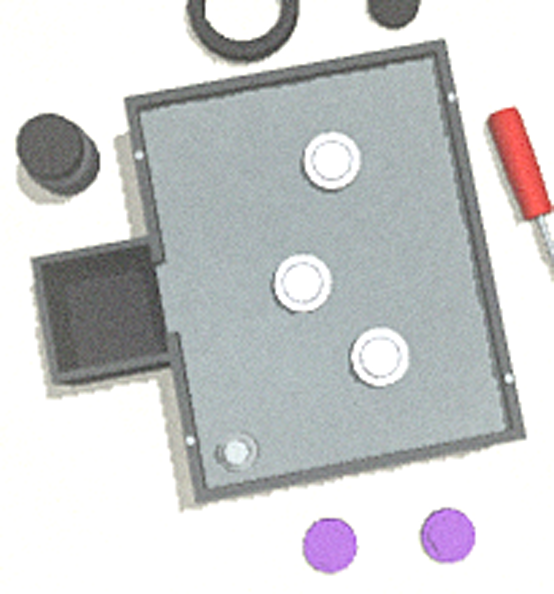

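View pics/side0c.png

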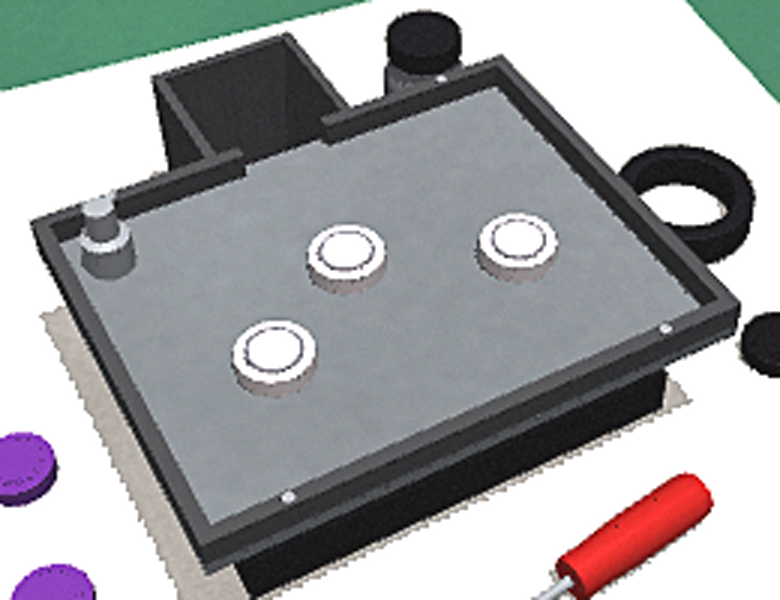

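```bash
cat > h.py <<'E'
import numpy as np,cv2
from scipy.spatial.transform import Rotation as R
from scipy.optimize import least_squares
CAM={"top":dict(K=np.array([[530.10193985,0,280.73874329],[0,530.10193985,207.1764557],[0,0,1]]),eye=np.array([448.31362316,-7.43130845,1074.82593075]),o=[-173.87417075,-1.35506739,-90.99663012]),
"side":dict(K=np.array([[486.66685991,0,272.50220301],[0,486.66685991,203.52220256],[0,0,1]]),eye=np.array([419.06341143,-502.86169285,612.35656747]),o=[-136.09840531,0.36336399,-19.17388731])}
def proj(n,P):
    c=CAM[n];r=R.from_euler('xyz',c["o"],degrees=True).as_matrix()
    q=(np.atleast_2d(P)-c["eye"])@r;q=q@c["K"].T;return q[:,:2]/q[:,2:]
def ray(n,px,z):
    c=CAM[n];r=R.from_euler('xyz',c["o"],degrees=True).as_matrix()
    d=r@np.linalg.inv(c["K"])@np.array([px[0],px[1],1.]);return c["eye"]+d*(z-c["eye"][2])/d[2]
def tw(T,p): # tray->world
    a=np.radians(T[2]);p=np.atleast_2d(p);M=np.array([[np.cos(a),-np.sin(a)],[np.sin(a),np.cos(a)]]);return p@M.T+T[:2]
def wt(T,p):
    a=np.radians(T[2]);p=np.atleast_2d(p);M=np.array([[np.cos(a),-np.sin(a)],[np.sin(a),np.cos(a)]]);return (p-T[:2])@M
E
python3 - <<'E'
from h import *
m=np.array([[90,-143],[-140,-143],[-140,143],[90,143],[172,-44],[172,44]],float)
t=np.array([[126,98],[443,41],[525,437],[198,501],[33,258],[58,383]])/2.7+[145,110]
s=np.array([[502,57],[740,303],[205,545],[33,222],[289,35],[153,77]])/3+[125,110]
def f(T,full=0):
    w=np.c_[tw(T[:3],m),np.full(6,90)]
    a=proj("top",w)+T[3:5]-t;b=proj("side",w)+T[5:7]-s
    return np.r_[a.ravel(),b.ravel(),T[3:]*.3]
w=np.array([ray("top",p,90) for p in t]);print(w.round(1)); print(np.array([ray("side",p,90) for p in s]).round(1))
d=w[3]-w[0];a=np.degrees(np.arctan2(-d[0],d[1]))
r=least_squares(f,[*(w[:4,:2].mean(0)),a,0,0,0,0]);T=r.x;print(T.round(2),r.fun.round(1))
np.save("T.npy",T)
for c in([268.2,169.6],[257,214.5],[286,242]):
    p=ray("top",np.array(c)-T[3:5],87);print(p.round(1),wt(T[:3],p[:2]).round(1))
for c in([299.4,193.],[242.1,197.1],[217.5,233.2]):
    p=ray("side",np.array(c)-T[5:7],81);print(p.round(1),wt(T[:3],p[:2]).round(1))
print("gate,slot",tw(T[:3],[[90,0],[128,0]]),tw(T[:3],[52,110]))
E
```

```text
[[ 671.5  133.3   90. ]
 [ 709.7  -89.2   90. ]
 [ 431.7 -139.1   90. ]
 [ 392.6   84.6   90. ]
 [ 560.1  197.1   90. ]
 [ 474.   179.5   90. ]]
[[ 673.   132.1   90. ]
 [ 713.   -89.9   90. ]
 [ 435.2 -140.1   90. ]
 [ 395.    83.7   90. ]
 [ 561.6  194.4   90. ]
 [ 477.6  182.    90. ]]
[552.73  27.12 100.11   3.28   2.92  -0.64   3.02] [-0.7 -0.3  1.3 -1.3  1.4  0.3 -0.1  1.  -0.5 -0.1 -1.7  0.1  0.1 -0.4
  1.1  0.2 -0.4  0.  -0.5 -0.1  0.2 -0.6 -0.5  0.5  1.   0.9 -0.2  0.9]
[631.3  -4.1  87. ] [[-44.5 -71.9]]
[546.4  18.1  87. ] [[-7.8  7.8]]
[494.1 -35.3  87. ] [[-51.2  68.6]]
[633.8  -5.5  81. ] [[-46.3 -74.1]]
[547.1  15.7  81. ] [[-10.2   7.5]]
[492.5 -42.9  81. ] [[-58.4  71.6]]
gate,slot [[536.94282379 115.72393336]
 [530.27502777 153.13436635]] [[435.31726115  59.0119856 ]]
```

```bash
cat >> h.py <<'E'
def Rm(rpy): return R.from_euler('xyz',rpy,degrees=True)
E
python3 - <<'E'
from h import *
m=np.array([[90,-143],[-140,-143],[-140,143],[90,143],[172,-44],[172,44]],float)
t=np.array([[126,98],[443,41],[525,437],[198,501],[33,258],[58,383]])/2.7+[145,110]
s=np.array([[502,57],[740,303],[205,545],[33,222],[289,35],[153,77]])/3+[125,110]
def fit(cs):
    def f(T):
        w=np.c_[tw(T,m),np.full(6,90)]
        return np.concatenate([(proj(n,w)-q).ravel() for n,q in cs])
    return least_squares(f,[552,0,100])
for nm,cs in(("top",[("top",t)]),("side",[("side",s)]),("both",[("top",t),("side",s)])):
    r=fit(cs);print(nm,r.x.round(2),np.abs(r.fun).max().round(2));T=r.x
    if nm!="side":print([wt(T,ray("top",c,87)[:2]).round(1) for c in([268.2,169.6],[257,214.5],[286,242])])
    if nm!="top":print([wt(T,ray("side",c,82)[:2]).round(1) for c in([299.4,193.],[242.1,197.1],[217.5,233.2])])
np.save("T.npy",T)
P0=np.array([273.797,589.533,205.455]);R0=Rm([180,0,155.088]) 
g=np.r_[tw(T,[-80,0])[0],260]
print("shift",R0.inv().apply(g-P0),"turn",(R0.inv()*Rm([180,0,T[2]])).as_rotvec(degrees=True))
E
```

```text
top [547.13  20.94 100.07] 1.71
[array([[-44.4, -71.9]]), array([[-7.7,  7.8]]), array([[-51.1,  68.5]])]
side [550.14  21.61 100.18] 1.94
[array([[-47.4, -72.7]]), array([[-11.5,   8.2]]), array([[-58.9,  71.6]])]
both [548.89  21.15 100.15] 2.38
[array([[-44.4, -70. ]]), array([[-7.6,  9.6]]), array([[-50.8,  70.4]])]
[array([[-47.2, -74. ]]), array([[-11.3,   6.9]]), array([[-58.7,  70.3]])]
shift [-534.87987001 -465.10113641  -54.545     ] turn [-5.50514266e-31 -6.72755095e-15  5.49346224e+01]
```

arm_command --pt "-30 -26 -6 0 0 6 0.4" --pt "-65 -56 -12 0 0 13 0.83" --pt "-100 -87 -18 0 0 20 0.83" --pt "-135 -117 -24 0 0 27 0.83" --pt "-170 -148 -30 0 0 34 0.83" --pt "-205 -178 -36 0 0 41 0.83" --pt "-240 -209 -45 0 0 48 0.83" --pt "-275 -239 -54.5 0 0 54.9 0.83"

```text
clock: 1.5
position: [422.8, 255.2, 260.4]
orientation: [180.0, -0.0, 99.9]
wrist_force: [1.8, 0.6, 0.5]
finger_gap: 0.354
```

Run:
```python
from h import *
T=np.load("T.npy")
P0=np.array([273.797,589.533,205.455]);R0=Rm([180,0,155.088]) 
c=P0+R0.apply([-275,-239,-54.5]);print(c,wt(T,c[:2]))
```

```text
[422.53688832 256.9334726  259.955     ] [[254.36689003  82.81336594]]
```

arm_command --pt "-42 10 0 0 0 0 0.83" --pt "-84 20 0 0 0 0 0.83" --pt "-126 31 0 0 0 0 0.83" --pt "-168 42 0 0 0 0 0.83" --pt "-210 52 0 0 0 0 0.83" --pt "-252 62 0 0 0 0 0.83" --pt "-294 73 0 0 0 0 0.83" --pt "-334.4 82.8 0 0 0 0 0.83"

```text
clock: 2.3
position: [563.7, -59.5, 260.2]
orientation: [180.0, 0.0, 100.2]
wrist_force: [0.1, 0.6, 0.0]
finger_gap: 0.175
```

Run:
```python
from h import *
from cell import arm
s=arm.state();d=arm.snapshot("wrist");T=np.load("T.npy")
print(s["position"],s["orientation"],s["finger_gap"],wt(T,s["position"][:2]));print(d["camera_matrix"],d["hand_eye"])
cv2.imwrite("pics/w1.png",cv2.convertScaleAbs(d["img"],alpha=1.6))
np.savez("w1.npz",K=d["camera_matrix"],H=d["hand_eye"],p=s["position"],o=s["orientation"])
for l in("cap0","gauge"): print([(r["conf"],r["centre"],int(r["region"].sum())) for r in arm.cut_out("wrist",l)])
```

```text
[563.73511088 -59.46894757 260.15669294] [1.79971801e+02 1.02638905e-02 1.00159792e+02] 0.17459606803785652 [[-81.97143473  -0.39697504]]
[[311.27147338   0.         278.76808361]
 [  0.         311.27147338 211.6553401 ]
 [  0.           0.           1.        ]] [[ 4.36021168e-04 -9.68296380e-01 -2.49803785e-01  7.28917531e+01]
 [ 9.99999805e-01  5.33951585e-04 -3.24263714e-04  6.17258182e-02]
 [ 4.47366508e-04 -2.49803595e-01  9.68296424e-01 -1.79224836e+02]
 [ 0.00000000e+00  0.00000000e+00  0.00000000e+00  1.00000000e+00]]
[(0.87, [133.4, 180.4], 747), (0.81, [341.3, 161.5], 1058), (0.69, [220.0, 168.6], 994), (0.67, [131.8, 114.0], 753), (0.62, [416.2, 207.3], 693), (0.61, [272.4, 124.9], 1040)]
[(0.61, [168.9, 66.2], 697)]
```

View pics/w1.png

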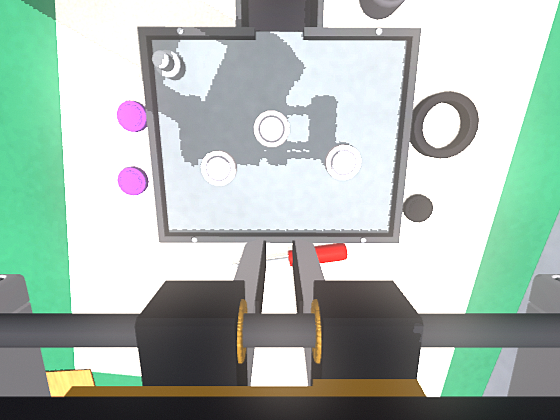

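The wrist view shows the three white caps at (272,128), (219,168) and (343,162), with the gate at (280,30) and the gauge at (168,66). I'll fit the tray from this camera and compare.

```bash
cat >> h.py <<'E'
def wcam(f):
    d=np.load(f);H=d["H"];B=np.eye(4);B[:3,:3]=Rm(d["o"]).as_matrix();B[:3,3]=d["p"];return d["K"],B@H
def wproj(f,P):
    K,W=wcam(f);q=(np.atleast_2d(P)-W[:3,3])@W[:3,:3]@K.T;return q[:,:2]/q[:,2:]
def wray(f,px,z):
    K,W=wcam(f);d=W[:3,:3]@np.linalg.inv(K)@np.array([*px,1.]);return W[:3,3]+d*(z-W[2,3])/d[2]
E
python3 - <<'E'
from h import *
m=np.array([[90,-143],[-140,-143],[-140,143],[90,143]],float)
q=np.array([[420,28],[398.5,242],[160,242],[139,28]])
f=lambda T:(wproj("w1.npz",np.c_[tw(T,m),np.full(4,90)])-q).ravel()
r=least_squares(f,[549,21,100]);T=r.x;print(T.round(2),r.fun.round(1))
for c in([341.5,161.5],[272,128],[219.5,168]):print(wt(T,wray("w1.npz",c,86)[:2]).round(1))
np.save("Tw.npy",T)
print("tcp",wt(T,np.load("w1.npz")["p"][:2]))
E
```

```text
[549.56  23.37 100.17] [ 1.7 -0.5  0.9  1.2 -0.8  1.1 -1.8 -0.6]
[[-44.  -69.9]]
[[-7.6  8.1]]
[[-51.3  67.7]]
tcp [[-84.04102975   0.67563416]]
```

arm_command --pt "10 -4 30 0 0 0 0.83" --pt "20 -8 65 0 0 0 0.83" --pt "20 -8 100 0 0 0 0.83" --pt "20 -8 130 0 0 0 0.83" --pt "20 -8 155 0 0 0 0.83" --pt "20 -8 170 0 0 0 0.83" --pt "20 -8 177 0 0 0 0.83" --pt "20 -8 180 0 0 0 0.83"

```text
clock: 3.25
position: [551.9, -38.8, 80.1]
orientation: [180.0, 0.0, 100.2]
wrist_force: [0.3, -0.5, 0.2]
finger_gap: 0.17
```

Run:
```python
from h import *
from cell import arm
s=arm.state();d=arm.snapshot("wrist");T=[549,22.1,100.15]
print(s["position"],s["orientation"],s["wrist_force"],wt(T,s["position"][:2]))
cv2.imwrite("pics/w2.png",cv2.convertScaleAbs(d["img"],alpha=1.6))
d=arm.snapshot("side");cv2.imwrite("pics/s2.png",cv2.resize(cv2.convertScaleAbs(d["img"][110:310,125:385],alpha=1.8,beta=20),None,fx=3,fy=3))
```

```text
[551.90534696 -38.83755976  80.09022464] [1.79982698e+02 3.82993553e-03 1.00223523e+02] [ 0.25653982 -0.47727512  0.24385353] [[-60.49586995   7.87889262]]
```

View pics/w2.png

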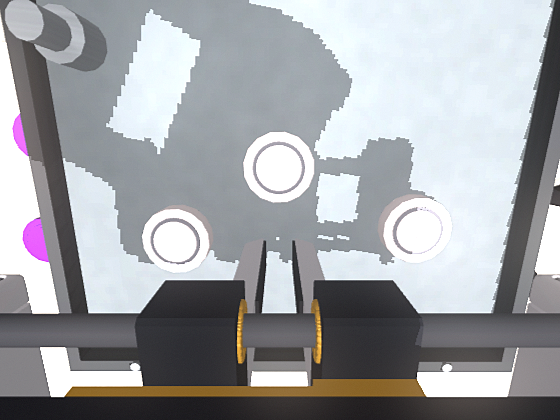

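View pics/s2.png

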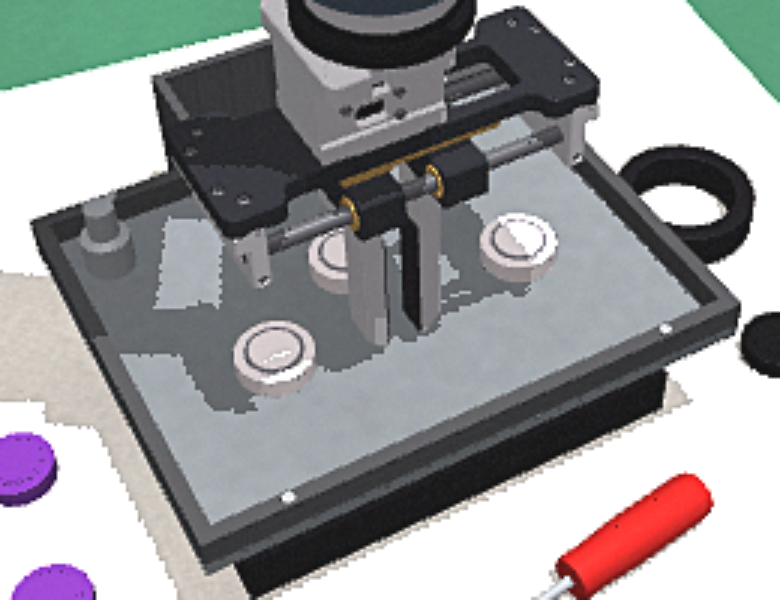

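arm_command --pt "12 0 0 0 0 0 0.83" --pt "24 0 0 0 0 0 0.83" --pt "33 1 0 0 0 0 0.83" --pt "42 3 0 0 0 0 0.83" --pt "51 5 0 0 0 0 0.83" --pt "60 7 0 0 0 0 0.83" --pt "68 8 0 0 0 0 0.83" --pt "76 8 0 0 0 0 0.83"

```text
clock: 4.15
position: [546.2, 37.6, 79.9]
orientation: [180.0, 0.0, 100.2]
wrist_force: [0.4, -0.8, -0.0]
finger_gap: 0.173
```

```bash
cat > look.py <<'E'
import sys
from h import *
from cell import arm
s=arm.state();d=arm.snapshot("wrist");T=[549,22.1,100.15]
print(s["clock"],s["position"],s["orientation"][2],s["wrist_force"],wt(T,s["position"][:2]))
n=sys.argv[1];cv2.imwrite(f"pics/w{n}.png",cv2.convertScaleAbs(d["img"],alpha=1.6))
np.savez(f"w{n}.npz",K=d["camera_matrix"],H=d["hand_eye"],p=s["position"],o=s["orientation"])
for r in arm.cut_out("wrist","cap0"): print(r["conf"],r["centre"],wt(T,wray(f"w{n}.npz",r["centre"],86)[:2]).round(1))
E
python3 look.py 3
```

```text
4.15 [546.24384207  37.60865444  79.94083155] 100.1942341705694 [ 0.37514654 -0.77430673 -0.0299945 ] [[15.75164655 -0.02000161]]
0.88 [277.0, 208.8] [[45.7  1. ]]
0.66 [39.2, 308.0] [[-18.4 149.6]]
0.52 [505.7, 360.1] [[ -56.2 -148.7]]
```

View pics/w3.png

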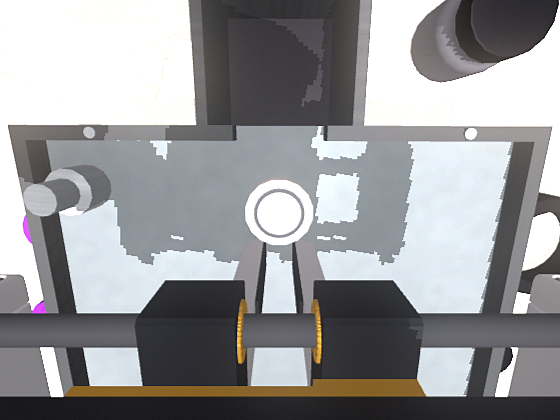

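arm_command --pt "8 0 0 0 0 0 0.83" --pt "16 0 0 0 0 0 0.83" --pt "24 0 0 0 0 0 0.83" --pt "31 0 0 0 0 0 0.83" --pt "37 0 0 0 0 0 0.83" --pt "43 0 0 0 0 0 0.83" --pt "48 0 0 0 0 0 0.83" --pt "53 0 0 0 0 0 0.83"

```text
clock: 5.05
position: [536.8, 89.5, 80.0]
orientation: [180.0, 0.0, 100.2]
wrist_force: [0.6, 0.4, 0.4]
finger_gap: 0.167
```

```bash
python3 look.py 4
```

```text
5.05 [536.79652176  89.4784839   79.99497458] 100.18940641091628 [0.58827225 0.37826287 0.42465845] [[68.47456277  0.13866374]]
0.66 [279.9, 209.3] [[98.1 -0.5]]
0.65 [37.4, 285.6] [[ 49.7 147.9]]
0.62 [49.2, 370.3] [[-12. 152.]]
```

View pics/w4.png

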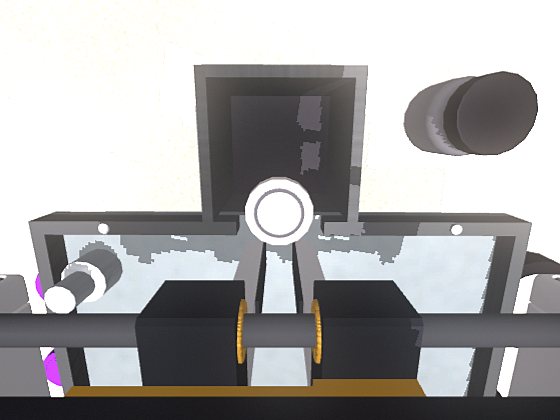

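arm_command --pt "1.5 0 0 0 0 0 0.83" --pt "3 0 0 0 0 0 0.83" --pt "4.5 0 0 0 0 0 0.83" --pt "6 0 0 0 0 0 0.83" --pt "6 0 0 0 0 0 0.83" --pt "6 0 0 0 0 0 0.83" --pt "6 0 0 0 0 0 0.83" --pt "6 0 0 0 0 0 0.83"

```text
clock: 5.95
position: [535.8, 94.9, 80.0]
orientation: [180.0, 0.0, 100.2]
wrist_force: [0.9, -0.2, -0.3]
finger_gap: 0.171
```

```bash
python3 look.py 5
```

```text
5.95 [535.77344006  94.94555784  79.96103458] 100.1825604110917 [ 0.89228399 -0.17027772 -0.29249758] [[74.03636913  0.18229449]]
0.78 [51.5, 373.6] [[ -9. 151.]]
0.71 [278.5, 151.4] [[136.3   0.4]]
0.47 [36.5, 291.1] [[ 51.6 149.2]]
```

View pics/w5.png

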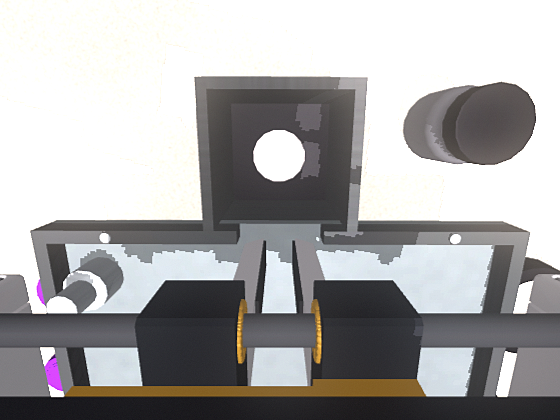

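Cap 1 dropped and lies in the slot at (279,155). Next is the cap at tray (-45,-71).

arm_command --pt "-5 0 -15 0 0 0 0.83" --pt "-20 8 -45 0 0 -5 0.83" --pt "-45 28 -60 0 0 -12 0.83" --pt "-70 46 -60 0 0 -19 0.83" --pt "-95 64 -60 0 0 -26 0.83" --pt "-120 82 -60 0 0 -33 0.83" --pt "-140 95 -60 0 0 -39 0.83" --pt "-152 102 -60 0 0 -43 0.83"

```text
clock: 6.85
position: [664.5, -38.6, 141.4]
orientation: [180.0, 0.1, 143.3]
wrist_force: [0.4, 0.5, 0.7]
finger_gap: 0.167
```

arm_command --pt "0 0 15 0 0 0 0.83" --pt "0 0 30 0 0 0 0.83" --pt "0 0 42 0 0 0 0.83" --pt "0 0 50 0 0 0 0.83" --pt "0 0 56 0 0 0 0.83" --pt "0 0 60 0 0 0 0.83" --pt "0 0 60 0 0 0 0.83" --pt "0 0 60 0 0 0 0.83"

```text
clock: 7.65
position: [663.4, -36.5, 80.4]
orientation: [180.0, 0.0, 143.2]
wrist_force: [0.6, -0.0, 0.3]
finger_gap: 0.169
```

```bash
python3 look.py 6
```

```text
7.65 [663.36146516 -36.53587914  80.43068198] 143.18969158672485 [ 0.62071081 -0.01684416  0.26580059] [[ -77.8716548  -102.23852706]]
0.91 [72.8, 19.2] [[-54.9  58.7]]
0.64 [282.1, 178.2] [[-41.7 -71.6]]
0.63 [104.1, 247.5] [[-144.   -22.7]]
```

View pics/w6.png

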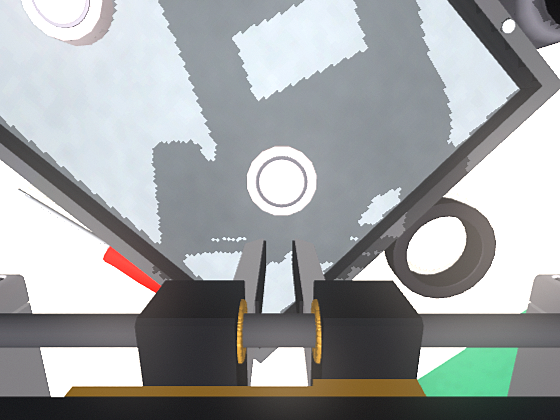

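arm_command --pt "8 0 0 0 0 0 0.83" --pt "16 0 0 0 0 0 0.83" --pt "22 0 0 0 0 0 0.83" --pt "30 0 0 0 0 0 0.83" --pt "40 0 0 0 0 0 0.83" --pt "50 0 0 0 0 0 0.83" --pt "60 0 0 0 0 0 0.83" --pt "70 0 0 0 0 0 0.83"

```text
clock: 8.55
position: [606.2, 6.0, 80.0]
orientation: [180.0, -0.0, 143.2]
wrist_force: [0.9, -0.7, 0.3]
finger_gap: 0.169
```

arm_command --pt "10 0 0 0 0 0 0.83" --pt "20 0 0 0 0 0 0.83" --pt "29 0 0 0 0 0 0.83" --pt "37 0 0 0 0 0 0.83" --pt "44 0 0 0 0 0 0.83" --pt "49 0 0 0 0 0 0.83" --pt "52 0 0 0 0 0 0.83" --pt "53 0 0 0 0 0 0.83"

```text
clock: 9.35
position: [564.4, 37.3, 80.0]
orientation: [-180.0, 0.0, 143.2]
wrist_force: [0.3, 0.0, 0.1]
finger_gap: 0.17
```

```bash
python3 look.py 7
```

```text
9.35 [564.41553438  37.27829907  79.96830322] 143.19504845660543 [0.2647432  0.02918093 0.06587387] [[ 12.2241403 -17.8490856]]
0.9 [103.0, 237.7] [[-49.   65.6]]
0.82 [44.5, 16.9] [[ 26.5 153.7]]
0.74 [366.9, 91.1] [[112.   11.8]]
0.74 [238.7, 153.3] [[42.1 39.6]]
0.72 [3.6, 100.1] [[-21.6 148.2]]
0.64 [275.7, 209.1] [[32.9  3.3]]
```

View pics/w7.png

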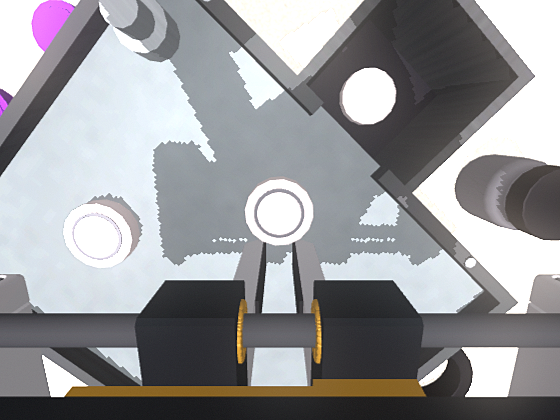

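arm_command --pt "-12 0 0 0 0 0 0.83" --pt "-22 0 -12 0 0 4 0.83" --pt "-22 -10 -25 0 0 12 0.83" --pt "-17 -20 -25 0 0 20 0.83" --pt "-10 -28 -25 0 0 28 0.83" --pt "-5.2 -29.9 -25 0 0 36 0.83" --pt "-5.2 -29.9 -25 0 0 43 0.83" --pt "-5.2 -29.9 -15 0 0 43 0.83"

```text
clock: 10.25
position: [552.7, 9.2, 96.2]
orientation: [179.8, 0.1, 100.2]
wrist_force: [0.1, -0.0, 0.5]
finger_gap: 0.17
```

```bash
python3 look.py 8
```

```text
10.25 [552.71585302   9.20526666  96.20066038] 100.17199369885137 [ 0.09851765 -0.00086046  0.46069344] [[-13.34775695  -1.38531436]]
0.93 [276.6, 174.6] [[34.  -0.1]]
0.87 [171.0, 278.3] [[-35.1  70.2]]
0.75 [47.6, 281.1] [[-37.1 152.3]]
0.56 [276.5, 33.7] [[ 1.113e+02 -1.000e-01]]
0.56 [35.3, 190.0] [[ 24.4 148.5]]
```

View pics/w8.png

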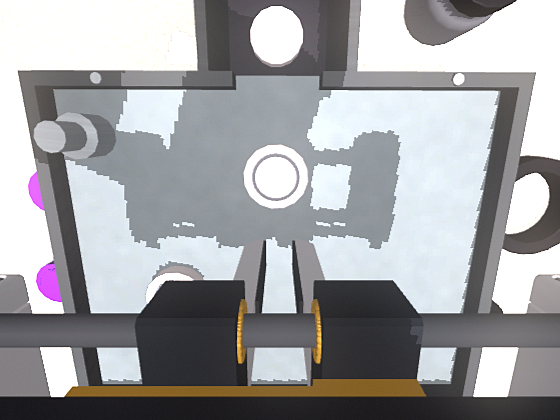

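arm_command --pt "0 0 8 0 0 0 0.83" --pt "0 0 14 0 0 0 0.83" --pt "0 0 15 0 0 0 0.83" --pt "6 0 15 0 0 0 0.83" --pt "12 0 15 0 0 0 0.83" --pt "18 0 15 0 0 0 0.83" --pt "26 0 15 0 0 0 0.83" --pt "34 0.3 15 0 0 0 0.83"

```text
clock: 11.15
position: [545.0, 44.4, 80.2]
orientation: [180.0, 0.0, 100.2]
wrist_force: [0.1, 0.2, 0.8]
finger_gap: 0.172
```

```bash
python3 look.py 9
```

```text
11.15 [545.03633649  44.40265573  80.16377612] 100.20568482024221 [0.12157045 0.23816544 0.84090217] [[22.65211379 -0.02867209]]
0.94 [278.2, 208.8] [[52.5  0.3]]
0.9 [278.7, 83.0] [[1.199e+02 1.000e-01]]
0.78 [503.8, 364.2] [[ -52.7 -148.3]]
0.57 [27.2, 233.3] [[ 37.5 147.4]]
```

View pics/w9.png

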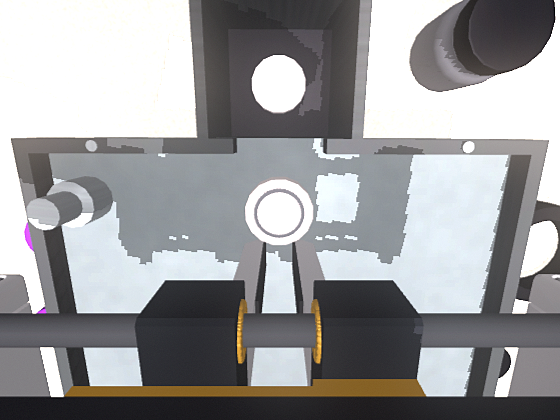

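From x 22.6, 52 mm more will take the cap past the lip.

arm_command --pt "8 0 0 0 0 0 0.83" --pt "16 0 0 0 0 0 0.83" --pt "24 0 0 0 0 0 0.83" --pt "31 0 0 0 0 0 0.83" --pt "37 0 0 0 0 0 0.83" --pt "42 0 0 0 0 0 0.83" --pt "45 0 0 0 0 0 0.83" --pt "47 0 0 0 0 0 0.83"

```text
clock: 12.05
position: [536.7, 90.1, 79.9]
orientation: [-180.0, 0.0, 100.2]
wrist_force: [-0.6, -0.7, 0.5]
finger_gap: 0.171
```

arm_command --pt "1.5 0 0 0 0 0 0.83" --pt "3 0 0 0 0 0 0.83" --pt "4.5 0 0 0 0 0 0.83" --pt "5 0 0 0 0 0 0.83" --pt "5 0 0 0 0 0 0.83" --pt "5 0 0 0 0 0 0.83" --pt "5 0 0 0 0 0 0.83" --pt "5 0 0 0 0 0 0.83"

```text
clock: 12.85
position: [535.9, 94.7, 80.0]
orientation: [-180.0, 0.0, 100.2]
wrist_force: [0.2, -0.5, 1.0]
finger_gap: 0.17
```

```bash
python3 look.py 10
```

```text
12.85 [535.89775     94.73680457  79.95722128] 100.18602876424775 [ 0.20773732 -0.48743136  0.97191466] [[73.80897628  0.09671775]]
0.94 [279.5, 180.0] [[120.3  -0.3]]
0.64 [54.1, 374.1] [[ -9.6 149.2]]
0.55 [277.9, 143.3] [[140.4   0.6]]
```

View pics/w10.png

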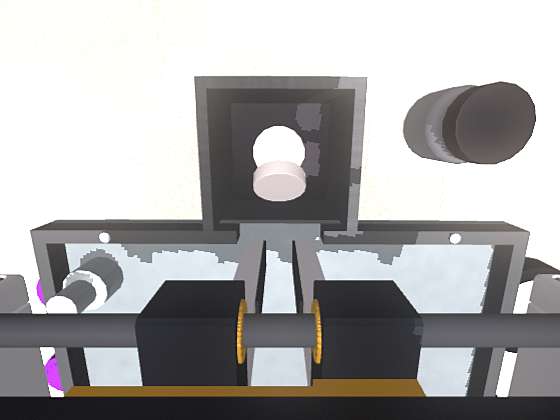

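arm_command --pt "-5 0 -15 0 0 0 0.83" --pt "-22 -8 -45 0 0 5 0.83" --pt "-47 -26 -60 0 0 11 0.83" --pt "-74 -44 -60 0 0 18 0.83" --pt "-101 -62 -60 0 0 25 0.83" --pt "-128 -80 -60 0 0 31 0.83" --pt "-150 -92 -60 0 0 37 0.83" --pt "-160.5 -98 -60 0 0 40 0.83"

```text
clock: 13.75
position: [467.7, -82.4, 141.2]
orientation: [179.9, 0.0, 59.9]
wrist_force: [-0.2, 0.3, 0.0]
finger_gap: 0.171
```

arm_command --pt "0 0 15 0 0 0 0.83" --pt "0 0 30 0 0 0 0.83" --pt "0 0 42 0 0 0 0.83" --pt "0 0 50 0 0 0 0.83" --pt "0 0 56 0 0 0 0.83" --pt "0 0 60 0 0 0 0.83" --pt "0 0 60 0 0 0 0.83" --pt "0 0 60 0 0 0 0.83"

```text
clock: 14.55
position: [468.1, -80.6, 80.3]
orientation: [180.0, -0.0, 60.2]
wrist_force: [0.3, 0.3, -0.2]
finger_gap: 0.168
```

```bash
python3 look.py 11
python3 - <<'E'
from h import *
from cell import arm
d=arm.snapshot("top");cv2.imwrite("pics/t11.png",cv2.resize(cv2.convertScaleAbs(d["img"][110:330,145:350],alpha=1.8,beta=20),None,fx=2.7,fy=2.7))
E
```

```text
14.55 [468.14604365 -80.56539987  80.28602098] 60.198378787990684 [ 0.32268702  0.2657539  -0.20895708] [[-86.81010946  97.68086549]]
0.71 [176.3, 273.8] [[-55.1 152.7]]
0.62 [278.9, 180.9] [[-51.5  68.5]]
0.58 [108.1, 209.5] [[ -1.2 154.4]]
```

View pics/w11.png

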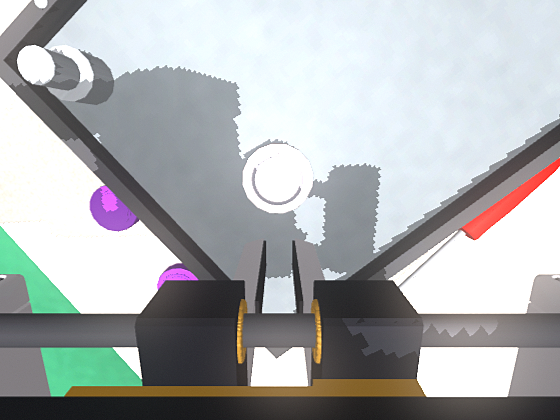

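View pics/t11.png

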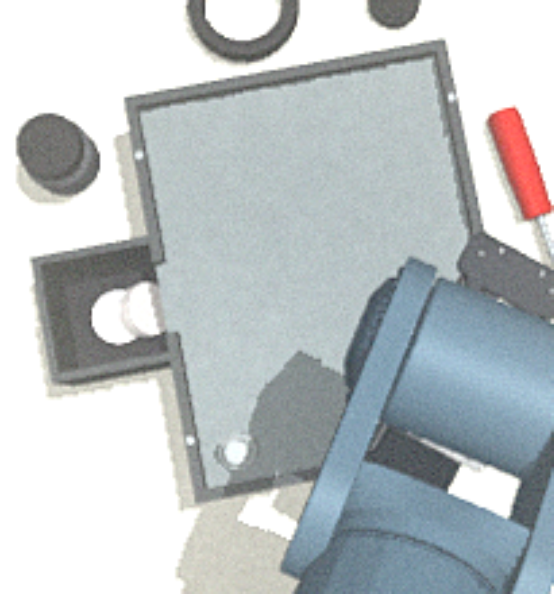

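arm_command --pt "8 0 0 0 0 0 0.83" --pt "16 0 0 0 0 0 0.83" --pt "22 0 0 0 0 0 0.83" --pt "30 0 0 0 0 0 0.83" --pt "40 0 0 0 0 0 0.83" --pt "50 0 0 0 0 0 0.83" --pt "60 0 0 0 0 0 0.83" --pt "70 0 0 0 0 0 0.83"

```text
clock: 15.5
position: [503.1, -18.9, 79.9]
orientation: [-180.0, 0.0, 60.2]
wrist_force: [-0.2, 0.3, 0.6]
finger_gap: 0.166
```

arm_command --pt "10 0 0 0 0 0 0.83" --pt "20 0 0 0 0 0 0.83" --pt "30 0 0 0 0 0 0.83" --pt "38 0 0 0 0 0 0.83" --pt "45 0 0 0 0 0 0.83" --pt "51 0 0 0 0 0 0.83" --pt "54 0 0 0 0 0 0.83" --pt "55 0 0 0 0 0 0.83"

```text
clock: 16.3
position: [530.1, 28.2, 79.9]
orientation: [-180.0, 0.0, 60.2]
wrist_force: [-0.1, 0.1, 0.7]
finger_gap: 0.168
```

```bash
python3 look.py 12
```

```text
16.3 [530.06991613  28.16810223  79.91287006] 60.203476982546555 [-0.08251884  0.1014173   0.65131615] [[ 9.3091042  17.56446751]]
0.94 [180.1, 72.5] [[120.4  -8.7]]
0.57 [202.1, 102.4] [[102.6  -7.4]]
0.56 [278.7, 211.9] [[31.  -0.1]]
```

View pics/w12.png

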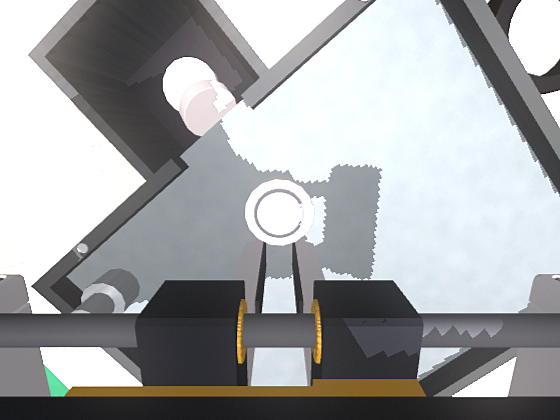

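arm_command --pt "-12 0 0 0 0 0 0.83" --pt "-22 0 -12 0 0 -4 0.83" --pt "-22 10 -25 0 0 -12 0.83" --pt "-17 19 -25 0 0 -20 0.83" --pt "-10 25 -25 0 0 -27 0.83" --pt "-5.1 27 -25 0 0 -34 0.83" --pt "-5.1 27 -25 0 0 -40 0.83" --pt "-5.1 27 -20 0 0 -40 0.83"

```text
clock: 17.2
position: [551.1, 9.2, 100.4]
orientation: [179.9, 0.0, 100.1]
wrist_force: [0.7, -0.2, 0.3]
finger_gap: 0.168
```

arm_command --pt "0 0 10 0 0 0 0.83" --pt "0 0 18 0 0 0 0.83" --pt "0 0 20 0 0 0 0.83" --pt "6 0 20 0 0 0 0.83" --pt "12 0 20 0 0 0 0.83" --pt "18 0 20 0 0 0 0.83" --pt "26 0 20 0 0 0 0.83" --pt "34 0 20 0 0 0 0.83"

```text
clock: 18.0
position: [544.9, 44.4, 80.2]
orientation: [180.0, 0.0, 100.2]
wrist_force: [0.1, -0.7, -0.3]
finger_gap: 0.168
```

```bash
python3 look.py 13
```

```text
18.0 [544.87765568  44.35467582  80.23590494] 100.20040703124084 [ 0.08407879 -0.67833398 -0.30965964] [[22.63284842  0.13598062]]
0.77 [504.7, 365.3] [[ -53.7 -149. ]]
0.67 [276.6, 210.4] [[51.5  1.4]]
0.63 [277.7, 67.7] [[127.2   0.8]]
0.57 [278.3, 107.1] [[108.    0.5]]
```

View pics/w13.png

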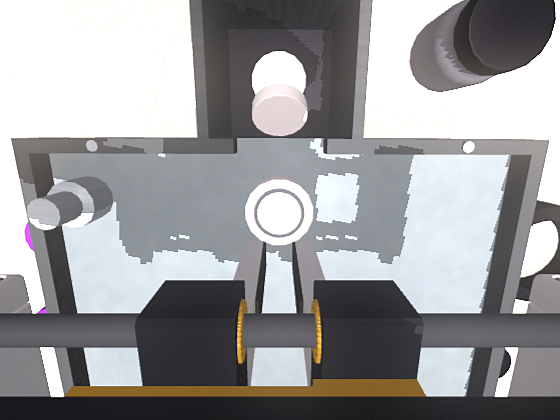

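arm_command --pt "6 0 0 0 0 0 0.83" --pt "13 0 0 0 0 0 0.83" --pt "20 0 0 0 0 0 0.83" --pt "27 0 0 0 0 0 0.83" --pt "33 0 0 0 0 0 0.83" --pt "38 0 0 0 0 0 0.83" --pt "42 0 0 0 0 0 0.83" --pt "45 0 0 0 0 0 0.83"

```text
clock: 18.9
position: [536.8, 88.2, 79.9]
orientation: [-180.0, 0.0, 100.2]
wrist_force: [0.2, -0.1, -0.3]
finger_gap: 0.171
```

arm_command --pt "3 0 0 0 0 0 0.83" --pt "7 0 0 0 0 0 0.83" --pt "7 0 0 0 0 0 0.83" --pt "7 0 0 0 0 0 0.83" --pt "7 0 0 0 0 0 0.83" --pt "7 0 0 0 0 0 0.83" --pt "7 0 0 0 0 0 0.83" --pt "7 0 0 0 0 0 0.83"

```text
clock: 19.7
position: [535.7, 94.7, 80.0]
orientation: [180.0, 0.0, 100.2]
wrist_force: [0.5, 0.2, -0.6]
finger_gap: 0.167
```

```bash
python3 look.py 14
```

```text
19.7 [535.6922446   94.66872026  79.97776298] 100.17861156986706 [ 0.51730389  0.17256713 -0.58501444] [[73.77817285  0.31100514]]
0.95 [54.3, 376.1] [[-11.2 149.6]]
0.72 [279.5, 205.5] [[ 1.056e+02 -1.000e-01]]
0.66 [38.8, 289.2] [[ 52.6 147.7]]
0.64 [278.9, 141.5] [[141.3   0.3]]
0.58 [278.1, 173.3] [[124.    0.7]]
```

View pics/w14.png

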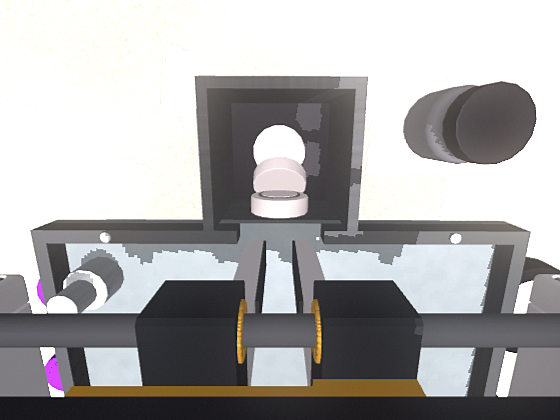

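Cap 3 dropped but stands near-upright against the lip wall. I'll lift clear and inspect.

arm_command --pt "-4 0 -5 0 0 0 0.83" --pt "-4 0 -25 0 0 0 0.83" --pt "-4 0 -45 0 0 0 0.83" --pt "-4 0 -70 0 0 0 0.83" --pt "-4 0 -95 0 0 0 0.83" --pt "0 0 -115 0 0 0 0.83" --pt "0 0 -120 0 0 0 0.83" --pt "0 0 -120 0 0 0 0.83"

```text
clock: 20.6
position: [536.1, 94.6, 200.7]
orientation: [179.9, 0.0, 100.2]
wrist_force: [0.4, -0.4, -0.7]
finger_gap: 0.168
```

```bash
python3 look.py 15
python3 - <<'E'
import cv2
a=cv2.imread("pics/w15.png");cv2.imwrite("pics/w15c.png",cv2.resize(a[90:280,150:410],None,fx=3,fy=3,interpolation=cv2.INTER_CUBIC))
E
```

```text
20.6 [536.10358855  94.57671413 200.71984066] 100.19182905473545 [ 0.39687103 -0.44192845 -0.67879075] [[73.61511723 -0.07768733]]
0.91 [120.8, 242.2] [[ 38.9 157.7]]
0.89 [277.7, 159.4] [[121.1   0.8]]
0.71 [278.3, 137.5] [[141.    0.3]]
```

View pics/w15c.png

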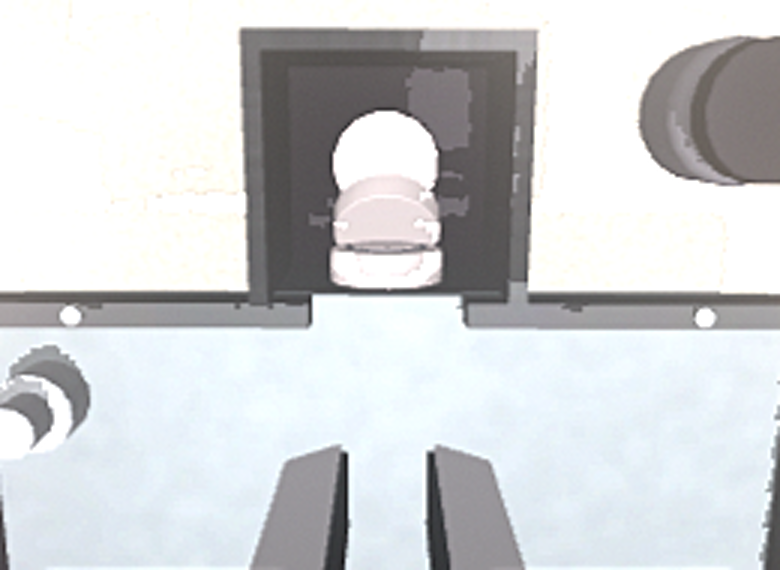

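arm_command --pt "8 0 0 0 0 0 0.83" --pt "16 0 0 0 0 0 0.83" --pt "24 0 0 0 0 0 0.83" --pt "32 0 0 0 0 0 0.83" --pt "40 0 0 0 0 0 0.83" --pt "46 0 0 0 0 0 0.83" --pt "50 0 0 0 0 0 0.83" --pt "50 0 0 0 0 0 0.83"

```text
clock: 21.5
position: [526.7, 144.5, 200.0]
orientation: [180.0, -0.0, 100.2]
wrist_force: [0.2, 0.1, -0.1]
finger_gap: 0.17
```

```bash
python3 look.py 16
python3 - <<'E'
import cv2
from h import *
a=cv2.imread("pics/w16.png");a=cv2.convertScaleAbs(a,alpha=.6);cv2.imwrite("pics/w16c.png",cv2.resize(a[120:300,150:410],None,fx=3,fy=3,interpolation=cv2.INTER_CUBIC))
T=[549,22.1,100.15]
print(wt(T,wray("w5.npz",[279,155.5],18)[:2]),wt(T,wray("w14.npz",[279,205],46)[:2]))
E
```

```text
21.5 [526.71579774 144.47141408 199.98517919] 100.23114362390139 [ 0.22941398  0.11881141 -0.11163326] [[124.38332453   0.37044896]]
0.9 [125.8, 278.4] [[ 50.3 157.8]]
0.77 [424.7, 361.8] [[ -50.3 -162. ]]
0.58 [276.5, 183.5] [[149.3   2.6]]
0.58 [278.9, 201.8] [[131.5   0.3]]
0.55 [131.1, 349.5] [[-35.1 162.3]]
[[1.29048536e+02 7.37016942e-02]] [[96.50249036  0.16935147]]
```

View pics/w16c.png

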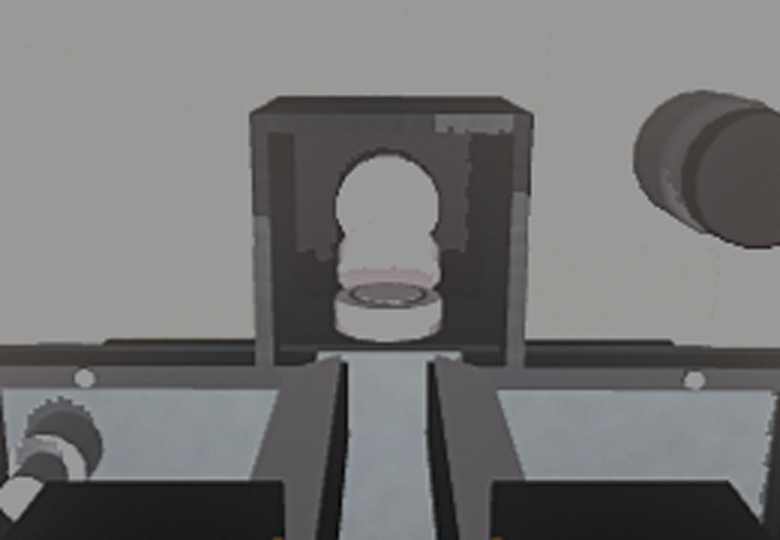

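arm_command --pt "10 0 -20 0 0 0 0.83" --pt "40 0 -40 0 0 0 0.83" --pt "75 0 -60 0 0 0 0.83" --pt "110 0 -80 0 0 0 0.83" --pt "145 0 -100 0 0 0 0.83" --pt "180 0 -100 0 0 0 0.83" --pt "210 0 -100 0 0 0 0.83" --pt "220 0 -100 0 0 0 0.83"

```text
clock: 22.4
position: [487.3, 362.3, 300.0]
orientation: [180.0, -0.0, 100.3]
wrist_force: [0.4, -0.3, -0.7]
finger_gap: 0.165
```

Run:
```python
from h import *
from cell import arm
d=arm.snapshot("top");cv2.imwrite("pics/t17.png",cv2.resize(cv2.convertScaleAbs(d["img"][90:330,145:370],alpha=1.5,beta=10),None,fx=2.5,fy=2.5,interpolation=cv2.INTER_CUBIC))
d=arm.snapshot("side");cv2.imwrite("pics/s17.png",cv2.resize(cv2.convertScaleAbs(d["img"][90:310,125:400],alpha=1.5,beta=10),None,fx=2.7,fy=2.7,interpolation=cv2.INTER_CUBIC))
print(arm.state()["clock"])
```

```text
22.5
```

View pics/t17.png

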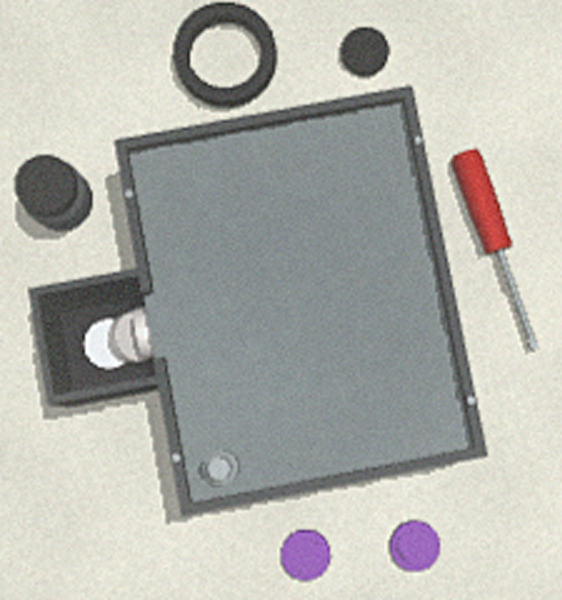

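View pics/s17.png

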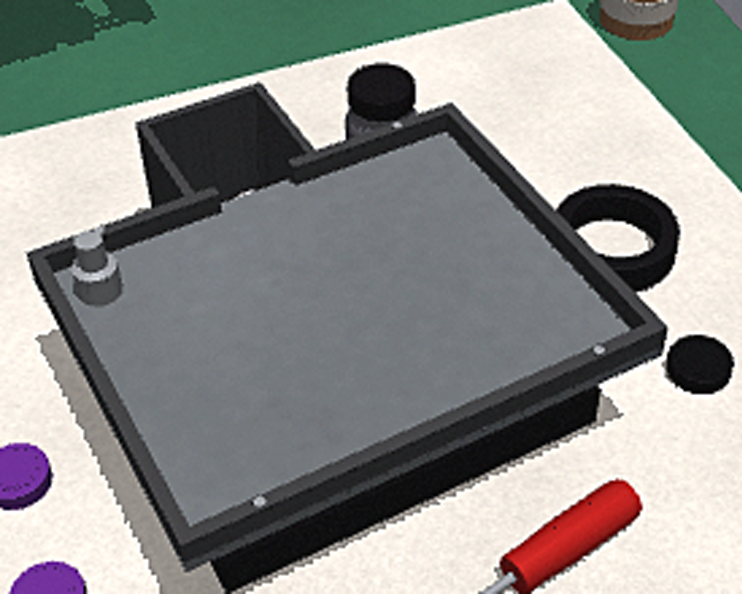

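Run:
```python
from h import *
from cell import arm
for T in([549,22.1,100.15],[550.14,21.61,100.18]):
  for z in(75,70,65,60,55,50,45,40): print(z,wt(T,ray("side",[215.7,162.2],z)[:2]).round(1),wt(T,ray("side",[218,161],z)[:2]).round(1))
d=arm.snapshot("side");cv2.imwrite("pics/s18.png",cv2.resize(cv2.convertScaleAbs(d["img"][110:180,165:260],alpha=1.5,beta=10),None,fx=8,fy=8,interpolation=cv2.INTER_NEAREST))
d=arm.snapshot("top");cv2.imwrite("pics/t18.png",cv2.resize(cv2.convertScaleAbs(d["img"][190:260,150:225],alpha=1.2,beta=10),None,fx=8,fy=8,interpolation=cv2.INTER_CUBIC))
```

```text
75 [[89.2  5.6]] [[90.1  1. ]]
70 [[94.6  3.6]] [[95.5 -1. ]]
65 [[100.1   1.7]] [[100.9  -3.1]]
60 [[105.5  -0.3]] [[106.4  -5.1]]
55 [[110.9  -2.3]] [[111.8  -7.1]]
50 [[116.4  -4.3]] [[117.2  -9.2]]
45 [[121.8  -6.3]] [[122.7 -11.2]]
40 [[127.2  -8.3]] [[128.1 -13.3]]
75 [[89.9  6.6]] [[90.8  2. ]]
70 [[95.3  4.6]] [[96.2 -0. ]]
65 [[100.8   2.6]] [[101.6  -2.1]]
60 [[106.2   0.6]] [[107.1  -4.1]]
55 [[111.6  -1.4]] [[112.5  -6.2]]
50 [[117.   -3.4]] [[117.9  -8.2]]
45 [[122.5  -5.4]] [[123.4 -10.3]]
40 [[127.9  -7.4]] [[128.8 -12.3]]
```

View pics/s18.png

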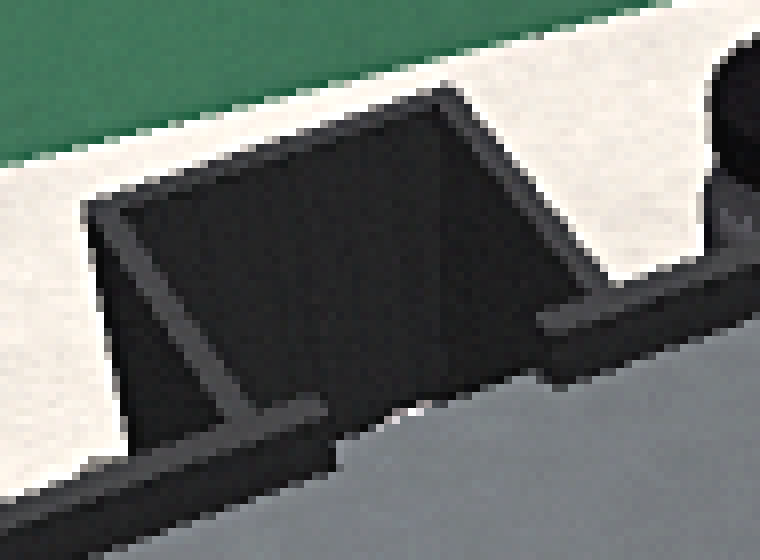

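View pics/t18.png

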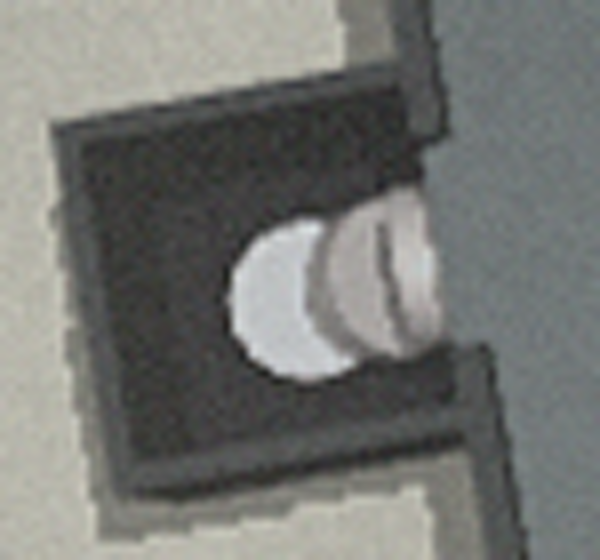

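Run:
```python
from h import *
a=cv2.imread("pics/w14.png");cv2.imwrite("pics/w14c.png",cv2.resize(cv2.convertScaleAbs(a[110:260,200:360],alpha=.6),None,fx=5,fy=5,interpolation=cv2.INTER_CUBIC))
T=[549,22.1,100.15]
for f,rows in(("w14.npz",(190,197,204,217,222)),("w16.npz",(214,222,228,234))):
  for r in rows: print(f,r,[wt(T,wray(f,[279,r],z)[:2])[0,0].round(1) for z in(65,60,50,40)])
```

```text
w14.npz 190 [np.float64(110.7), np.float64(109.8), np.float64(107.9), np.float64(106.1)]
w14.npz 197 [np.float64(106.2), np.float64(105.2), np.float64(103.1), np.float64(101.0)]
w14.npz 204 [np.float64(101.6), np.float64(100.5), np.float64(98.2), np.float64(95.8)]
w14.npz 217 [np.float64(93.0), np.float64(91.6), np.float64(88.9), np.float64(86.1)]
w14.npz 222 [np.float64(89.6), np.float64(88.2), np.float64(85.2), np.float64(82.3)]
w16.npz 214 [np.float64(113.7), np.float64(112.4), np.float64(109.7), np.float64(107.0)]
w16.npz 222 [np.float64(105.0), np.float64(103.5), np.float64(100.6), np.float64(97.6)]
w16.npz 228 [np.float64(98.4), np.float64(96.8), np.float64(93.7), np.float64(90.5)]
w16.npz 234 [np.float64(91.7), np.float64(90.0), np.float64(86.7), np.float64(83.3)]
```

View pics/w14c.png

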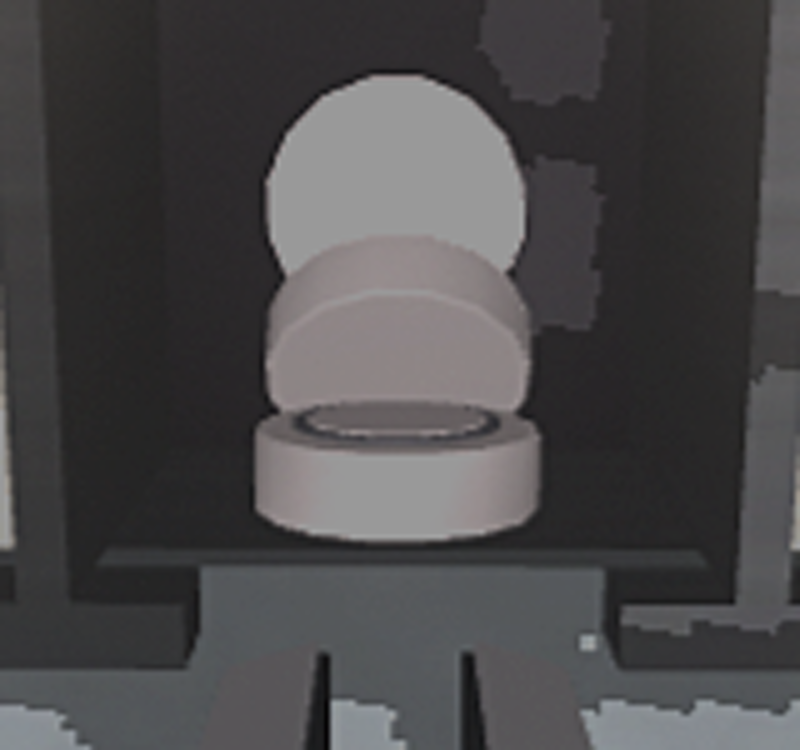

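Side view and geometry agree: cap 3 stands on edge against the lip wall with its top about 10 mm below the deck. It's in the slot but not lying. I'll try to tip it over with a light fingertip push.

arm_command --pt "-30 0 5 0 0 0 1" --pt "-65 0 15 0 0 0 1" --pt "-100 0 30 0 0 0 1" --pt "-135 0 50 0 0 0 1" --pt "-170 0 75 0 0 0 1" --pt "-205 0 100 0 0 0 1" --pt "-232 0 130 0 0 0 1" --pt "-244 0 160 0 0 0 1"

```text
clock: 23.4
position: [531.5, 116.6, 139.3]
orientation: [179.9, 0.0, 99.9]
wrist_force: [-0.6, -0.2, -0.2]
finger_gap: -0.001
```

arm_command --pt "0 0 20 0 0 0 1" --pt "0 0 40 0 0 0 1" --pt "0 0 52 0 0 0 1" --pt "0 0 60 0 0 0 1" --pt "0 0 64 0 0 0 1" --pt "0 0 67 0 0 0 1" --pt "0 0 68 0 0 0 1" --pt "0 0 69 0 0 0 1"

```text
clock: 24.2
position: [532.4, 121.2, 72.8]
orientation: [179.8, -0.1, 100.2]
wrist_force: [-0.3, 5.4, 3.7]
finger_gap: 0.007
```

```bash
python3 look.py 19
python3 - <<'E'
import cv2
a=cv2.imread("pics/w19.png");cv2.imwrite("pics/w19c.png",cv2.resize(cv2.convertScaleAbs(a[150:360,160:400],alpha=.7),None,fx=3,fy=3))
E
```

```text
24.2 [532.42075646 121.17438268  72.82788237] 100.16741007429563 [-0.25949507  5.41469083  3.73005058] [[100.44553615  -1.13968784]]
0.96 [277.0, 212.1] [[ 1.302e+02 -1.000e-01]]
0.82 [274.6, 236.3] [[116.2   1.2]]
0.63 [274.8, 178.2] [[149.    1.1]]
```

View pics/w19c.png

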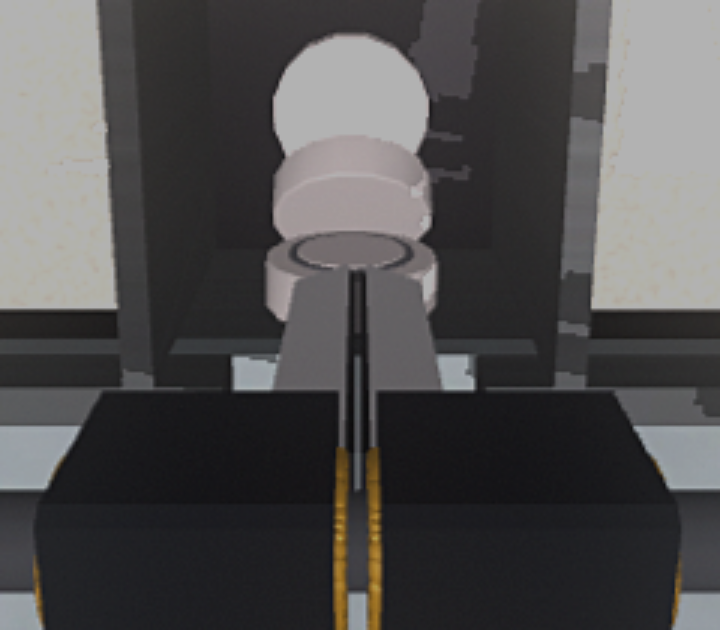

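arm_command --pt "2 0 0 0 0 0 1" --pt "5 0 0 0 0 0 1" --pt "8 0 0.5 0 0 0 1" --pt "11 0 1 0 0 0 1" --pt "14 0 1 0 0 0 1" --pt "17 0 1 0 0 0 1" --pt "20 0 1 0 0 0 1" --pt "22 0 1 0 0 0 1"

```text
clock: 25.1
position: [527.1, 142.2, 69.9]
orientation: [-180.0, 0.0, 100.2]
wrist_force: [0.5, 0.4, -0.4]
finger_gap: 0.005
```

```bash
python3 look.py 20
python3 - <<'E'
import cv2
a=cv2.imread("pics/w20.png");cv2.imwrite("pics/w20c.png",cv2.resize(cv2.convertScaleAbs(a[150:360,160:400],alpha=.7),None,fx=3,fy=3))
E
```

```text
25.1 [527.09735912 142.24929225  69.92841295] 100.19883522707092 [ 0.53766457  0.35638523 -0.43382576] [[122.12873847   0.3864543 ]]
0.96 [279.6, 208.7] [[154.6  -0. ]]
0.56 [279.6, 234.8] [[ 1.397e+02 -1.000e-01]]
```

View pics/w20c.png

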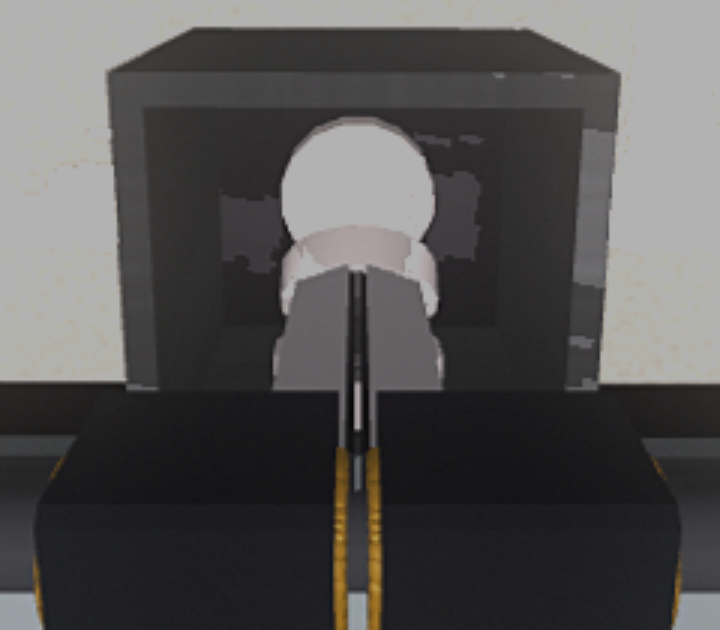

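arm_command --pt "0 0 -20 0 0 0 1" --pt "0 0 -45 0 0 0 1" --pt "0 0 -70 0 0 0 1" --pt "-5 0 -95 0 0 0 1" --pt "-12 0 -115 0 0 0 1" --pt "-20 0 -125 0 0 0 1" --pt "-22 0 -130 0 0 0 1" --pt "-22 0 -130 0 0 0 1"

```text
clock: 26.0
position: [531.1, 120.0, 199.9]
orientation: [180.0, -0.0, 100.1]
wrist_force: [0.1, 0.2, -1.0]
finger_gap: 0.004
```

```bash
python3 look.py 21
python3 - <<'E'
import cv2
a=cv2.imread("pics/w21.png");cv2.imwrite("pics/w21c.png",cv2.resize(cv2.convertScaleAbs(a[110:270,190:370],alpha=.7),None,fx=4,fy=4,interpolation=cv2.INTER_CUBIC))
E
```

```text
26.0 [531.12042541 119.96276044 199.87476986] 100.14674201555803 [ 0.07729019  0.18394674 -0.95018733] [[99.48202795  0.35381183]]
0.77 [279.9, 202.6] [[105.8  -0.7]]
0.77 [125.1, 260.7] [[ 45.3 156.2]]
0.64 [280.3, 181.8] [[126.   -1.1]]
0.62 [278.1, 160.7] [[145.9   1. ]]
0.6 [421.2, 353.8] [[ -64.9 -156.6]]
0.55 [129.0, 311.1] [[-12.2 159.1]]
```

View pics/w21c.png

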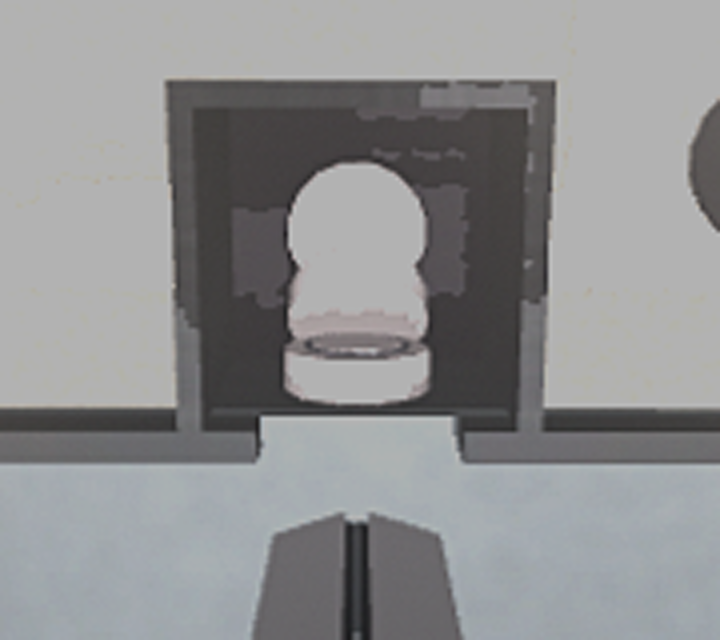

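arm_command --pt "4 0 35 0 0 0 1" --pt "4 0 70 0 0 0 1" --pt "4 0 100 0 0 0 1" --pt "4 0 120 0 0 0 1" --pt "4 0 130 0 0 0 1" --pt "4 0 133 0 0 0 1" --pt "4 0 135 0 0 0 1" --pt "4 0 136 0 0 0 1"

```text
clock: 26.9
position: [531.1, 124.5, 65.0]
orientation: [179.9, 0.0, 100.2]
wrist_force: [-0.4, 0.4, -0.0]
finger_gap: 0.004
```

arm_command --pt "0 0 0.5 0 0 0 1" --pt "0 0 1 0 0 0 1" --pt "0 0 1.5 0 0 0 1" --pt "0 0 2 0 0 0 1" --pt "0 0 2.5 0 0 0 1" --pt "0 0 3 0 0 0 1" --pt "0 0 3 0 0 0 1" --pt "0 0 3 0 0 0 1"

```text
clock: 27.7
position: [532.0, 124.6, 63.0]
orientation: [179.8, 0.0, 100.2]
wrist_force: [-0.7, 1.2, 7.9]
finger_gap: 0.007
```

Contact with the rim is at z 63 with about 8 N. Now I'll drag gently towards +x.

arm_command --pt "1.5 0 0 0 0 0 1" --pt "3 0 0 0 0 0 1" --pt "5 0 0.5 0 0 0 1" --pt "7 0 1 0 0 0 1" --pt "9 0 1.5 0 0 0 1" --pt "11 0 2 0 0 0 1" --pt "13 0 2 0 0 0 1" --pt "15 0 2 0 0 0 1"

```text
clock: 28.5
position: [529.6, 139.2, 61.0]
orientation: [179.8, 0.0, 100.2]
wrist_force: [-0.0, 1.7, 6.2]
finger_gap: 0.002
```

arm_command --pt "0 0 -20 0 0 0 1" --pt "0 0 -45 0 0 0 1" --pt "0 0 -70 0 0 0 1" --pt "-5 0 -95 0 0 0 1" --pt "-10 0 -120 0 0 0 1" --pt "-15 0 -135 0 0 0 1" --pt "-19 0 -141 0 0 0 1" --pt "-19 0 -141 0 0 0 1"

```text
clock: 29.3
position: [531.3, 119.8, 200.2]
orientation: [180.0, 0.0, 100.1]
wrist_force: [0.8, 0.1, -0.2]
finger_gap: 0.003
```

```bash
python3 look.py 22
python3 - <<'E'
import cv2
a=cv2.imread("pics/w22.png");cv2.imwrite("pics/w22c.png",cv2.resize(cv2.convertScaleAbs(a[110:270,190:370],alpha=.7),None,fx=4,fy=4,interpolation=cv2.INTER_CUBIC))
E
```

```text
29.3 [531.32359841 119.82241307 200.16621921] 100.1489856501125 [ 0.79372763  0.08778501 -0.19616653] [[99.30807273  0.17855136]]
0.79 [124.2, 263.9] [[ 41.5 157.4]]
0.57 [419.7, 353.2] [[ -64.7 -155.4]]
0.47 [131.4, 309.3] [[-10.4 156.2]]
```

View pics/w22c.png

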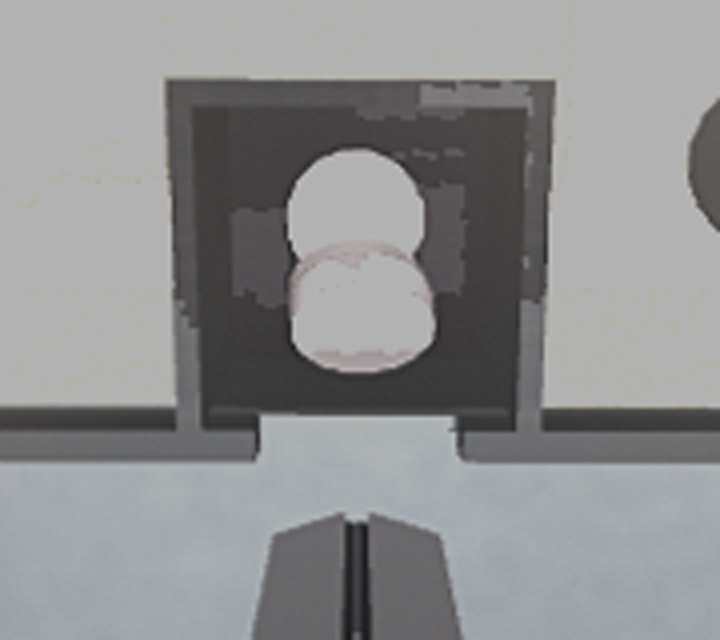

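It worked: cap 3 has tipped over and now lies on cap 2. I'll retreat, do a final check and hand in.

arm_command --pt "10 0 -20 0 0 0 1" --pt "40 0 -40 0 0 0 1" --pt "75 0 -60 0 0 0 1" --pt "110 0 -80 0 0 0 1" --pt "145 0 -100 0 0 0 1" --pt "180 0 -100 0 0 0 1" --pt "210 0 -100 0 0 0 1" --pt "220 0 -100 0 0 0 1"

```text
clock: 30.2
position: [490.8, 338.9, 298.2]
orientation: [-179.8, 0.0, 100.4]
wrist_force: [-0.3, 0.3, -0.2]
finger_gap: 0.002
```

Run:
```python
from h import *
from cell import arm
d=arm.snapshot("top");a=d["img"]
z=cv2.resize(cv2.convertScaleAbs(a[190:260,150:225],alpha=1.2,beta=10),None,fx=5,fy=5,interpolation=cv2.INTER_CUBIC)
b=arm.snapshot("side")["img"];b=cv2.resize(cv2.convertScaleAbs(b[110:310,125:385],alpha=1.5,beta=10),None,fx=1.5,fy=1.5)
o=np.zeros((max(z.shape[0],b.shape[0]),z.shape[1]+b.shape[1],3),np.uint8);o[:z.shape[0],:z.shape[1]]=z;o[:b.shape[0],z.shape[1]:]=b
cv2.imwrite("pics/f.png",o)
t=cv2.imread("pics/top0.png");df=cv2.absdiff(a,t).max(2)>60;n,_,st,c=cv2.connectedComponentsWithStats(df.astype(np.uint8))
print([(c[i].round(),st[i,4]) for i in range(1,n) if st[i,4]>15])
```

```text
[(array([268., 169.]), np.int32(98)), (array([268., 169.]), np.int32(114)), (array([256., 214.]), np.int32(96)), (array([257., 214.]), np.int32(112)), (array([ 13., 217.]), np.int32(33)), (array([190., 226.]), np.int32(424)), (array([ 17., 240.]), np.int32(59)), (array([286., 241.]), np.int32(98)), (array([285., 241.]), np.int32(115)), (array([  1., 252.]), np.int32(21)), (array([  3., 276.]), np.int32(22)), (array([ 15., 290.]), np.int32(21))]
```

View pics/f.png

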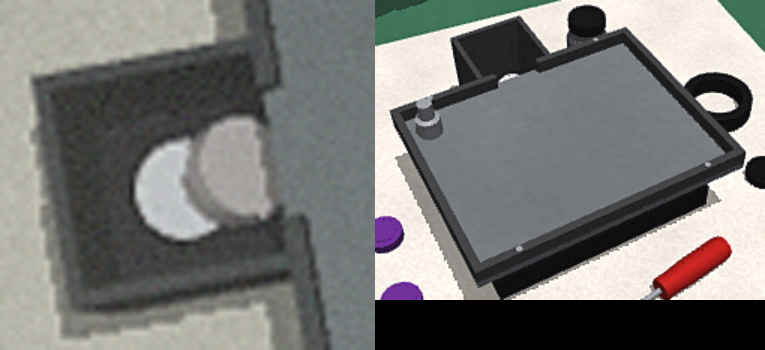

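```bash
python3 -c "
from cell import arm
print(arm.sign_off(), arm.state()['clock'])"
```

```text
the job is handed in; nothing more can be done
the job is handed in; nothing more can be done
```

All three white caps are in the slot, and I handed the job in shortly after 30 s on the robot clock. I pushed them along the deck and through the gate one at a time. Caps 1 and 2 had each come to rest in the slot before the next cap reached the gate.

- **Cap positions:** Cap 1 lies on the slot floor. Cap 2 leans on cap 1, and cap 3 lies tilted on cap 2. Three 40 mm caps cannot all lie flat side by side in a 76 mm slot.
- **Correction:** Cap 3 first landed on edge against the lip wall. One light press and drag at a higher level did nothing. A second one, with about 8 N measured at the wrist, tipped it over. Nothing was lifted or gripped.
- **Bystanders:** Comparing the top picture before and after, the changes near the tray were only at the caps' old places and in the slot. The gauge, jar, tape roll, screwdriver and look-alikes had not moved. The few other small differences were at the far left edge of the picture, where the arm had been parked.
- **Uncertain points:**
  - The cameras disagreed by about 2–3 mm on where the tray is.
  - In that first try the tool read about 6 N, probably from brushing the lip.
  - Cap 3's final height was only estimated from the side view; I put its top below deck level.

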